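Clear the holding jig and hold its sprung arm open

ROBOT

A 6-joint arm with a two-finger parallel gripper is mounted at the origin on a cart in front of the work surface, level with it; the furniture and walls round the work are solid. World frame = base frame: x ahead of the robot, y to its left, z up, the work surface at z = 0. Lengths are in m, angles in rad, forces in N, time in s.
With the tool pointing down it reaches from about 0.275 to 1 m from the base axis. Payload 8.4 kg.
Tool frame: the origin (TCP) lies on the centre line of the jaws, within the pads' length; the fingertips stand 17 mm ahead of it and the grasp point (between the pads) lies 2 mm behind it (bot.tcp_to_tips is the z of the fingertips in the tool frame, in m); z points along the fingers, y is the line along which they close (so a half turn about z gives the same grasp; the last joint's range is limited). The gripper opens to 85 mm and grips with 20 to 120 N. Pads are 22 mm wide; open, the fingers measure 114 mm over their backs; the gripper's body (76 mm by 85 mm) begins 54 mm behind the grasp point. The pads swing forward as they close: fully open they stand 13 mm farther back than shut.
Start: joints at [-1.271, 0.353, 1.633, -0, 1.155, -0.002], TCP at [0.186, -0.597, 0.248] pointing down, gripper open.
Joint ranges: [-2.63, 2.63], [-0.92, 2.1], [0.06, 2.66], [-1.3, 4.44], [0, 2.69], [-3.02, 3.02]. Speed limits (rad/s): [2.22, 2.22, 2.79, 3.14, 3.14, 3.14].

INTERFACE

Orientations are given as a unit quaternion [x, y, z, w].
In Python, from workcell import bot, hand, kinematics, get_obs, vision, hand_in gives the robot as it stands. The module is installed in compiled form; this text tells all that it offers. Calls block until the motion is done:
- bot.reach(position, orientation): joint-space move of the TCP to a pose.
- bot.servo_line(position, ori=None, velocity=0.15): straight line of the TCP; ori=None keeps the orientation; velocity is the mean speed in m/s.
- bot.goto_joints(angles): joint-space move.
- hand.move_gripper(opening, strength=None): finger opening in m; strength is the grip in N (None keeps the last); returns when the fingers have stopped.
- bot.dwell(seconds).
- kinematics.solve_ik(position, orientation): joint angles nearest the present ones, or None.
- get_obs(): the state.
- vision.read_camera(name): name is "scene" or "top" or "wrist"; returns a dict with "frame" (384x512x3 uint8, red, green, blue), "intrinsics" (3x3 intrinsics, pixels), "view" (4x4, takes a point from world to camera coordinates). Camera axes: x right, y down, z forward; pixel columns grow to the right and rows downward; lengths in m; the calibration is good to about 2 mm. A picture is of the moment at which its call begins. There is no depth.
A pose or a line that the arm cannot do raises bot.IKError and nothing moves.
- hand_in(): hands the job in; it is judged then, once.
The state is a dict: "time_s": time; "joint_pos": joint angles; "joint_vel": joint speeds; "joint_efforts": joint torques, N m; "position": TCP position; "orientation": TCP orientation; "wrist_force": force on the tool from outside, world axes, zero at the start; "ft_torque": the same for the moment, N m; "gripper_width": finger opening in m; "grip_force": force on a finger pad.
Only numpy, scipy, OpenCV 4.12 (cv2) and the standard library are available. Lean on these libraries where they do the work, as an engineer would, in place of code of your own. Each camera call takes 0.05 s, during which the arm holds its last target. There are 200 camera calls.

TASK

The next blank has to go into the holding jig: use the scraper block, not the fingers, to sweep all four sawn-off chips off the jig's base onto the bench, then stand the scraper upright on the bench, off the jig. Then take the red knob of the sprung press arm, swing the arm away from the bed against its spring until it is fully on the open stop, and finish while still holding it there by the knob, so that a colleague can lay the blank in. Leave the waiting blank, the glue bottle and the swing toy where they are.

Things in the scene. Friction and masses are not known exactly. Their poses are not given: they have to be found in the camera images.
- jig: holding jig screwed to the bench, cannot move: plywood base 170 x 350 mm, 20 mm thick. Origin on the underside, z up. In this frame the base spans x -65 to +105, y -200 to +150 mm, top at z = 20. The bed where the chips lie runs from the two fences (bed_corner) to the open near edge (x = -65); on the right it ends at the closed arm's rubber roller (its left side at y = -75, x 31 to 49)
- bed_corner (a point): inner corner of the jig's two wooden fences on the base's top, at (75, 125, 20) mm in the jig's frame, axes parallel to it. The far fence runs from here 175 mm along -y of the jig, the left fence 90 mm along -x; both are 16 mm high above the base's top and 20 mm thick. Chips lie 38 mm or more off the far fence, so the scraper fits in between
- near_edge (a point): point on the open near edge of the jig's base, top side, at (-65, 25, 20) mm in the jig's frame, axes parallel to it. The edge runs along y and has no rim: chips are swept toward -x of the jig, over it, and drop 20 mm to the bench
- stop_post (a point): foot of the stop post with a black rubber sleeve on the base's top, at (51, -175, 20) mm in the jig's frame; it stands 40 mm above the base's top. The press arm rests against it when fully open. A steel rest pin, 38 mm high, stands at (0, -93) mm beside the closed arm
- pivot (a point): axis of the press arm, at (85, -106) mm in the jig's frame, on the base's top; the axis is vertical. Frame parallel to the jig's
- press_arm (a joint): angle of the blue steel press arm, rad: 0 = closed (where its torsion spring keeps it, arm pointing along -x of the jig from the pivot), grows anticlockwise seen from above, so the knob swings toward -y of the jig; 0.90 = fully open, on the stop. The spring always pulls it shut: about 3 N at the knob when closed, 9 N on the stop
- knob: red cylindrical handle, 22 mm in diameter, 43 mm high, upright on the press arm's end, 140 mm from the pivot axis; origin at the centre of its lower end, 52 mm above the bench. It revolves freely on the arm, so a grip of fixed direction can carry it round; of its orientation only z (up) matters
- knob_grip (a point): point on the knob's axis at the height to grip it, 25 mm above its lower end (77 mm above the bench); moves on a circle of 140 mm about pivot. Use only its position: the knob revolves
- scraper: scraper block standing on the bench, loose, 120 g: black rubber sole 24 mm (its x) by 110 mm (its y), 12 mm high, with a pale beech grip 20 x 104 mm above it, total height 61 mm. Origin at the centre of the underside, z up. Grip it across the 20 mm, near the top, so that the fingers stay above the chips
- chip_1: mid-brown sawn-off batten end ('chip'), 24x15x9 mm, 10 g, lying loose on the jig's base at the start; origin at its middle, x along its length, z up, yaw arbitrary
- chip_2: pale sawn-off batten end ('chip'), 20x18x8 mm, 10 g, lying loose on the jig's base at the start; origin at its middle, x along its length, z up, yaw arbitrary
- chip_3: dark brown sawn-off batten end ('chip'), 25x12x10 mm, 10 g, lying loose on the jig's base at the start; origin at its middle, x along its length, z up, yaw arbitrary
- chip_4: mid-brown sawn-off batten end ('chip'), 22x16x9 mm, 10 g, lying loose on the jig's base at the start; origin at its middle, x along its length, z up, yaw arbitrary
- blank: the blank waiting on the bench at the right, 51x203x12 mm pale shaped board, loose, origin at the centre of its underside, long axis y; leave it alone
- glue: white glue bottle with a red cap, 38x56x146 mm, standing at the left, origin under its centre; leave it alone
- toy: small wooden swing toy, 70x80x114 mm, standing at the left, origin under its centre; leave it alone
Things that resemble listed ones, but are neither listed nor needed, are in the scene too. What is shaped like the scraper but blue or yellow is not meant.

How it is judged:
By the outcome, as a careful person would: the job done as asked, in the order asked, and still so for the second after the job is handed in, while the arm keeps its last pose, push and grip.
It also fails if it takes over 72 s, if anything falls off the work surface, if the arm or the gripper's body presses on something with over 40 N, if the wrist force passes 120 N, or if a joint passes its speed limit or range.

## Working session

There is one attempt and no reset: what is moved stays moved. The work goes in short steps, each a Python script; the robot and the scene stay as the last script left them, time stands still between calls to the robot, and variables do not carry over. Pictures are saved under pics/ and viewed, at most 10 in all, crops included, and the job is handed in when it is done.

```bash
mkdir -p pics
cat > h.py <<'E'
import numpy as np, cv2
from workcell import bot, hand, kinematics, get_obs, vision, hand_in
def shot(cam,name):
    d=vision.read_camera(cam); cv2.imwrite(f'pics/{name}.png',cv2.cvtColor(d['frame'],cv2.COLOR_RGB2BGR))
    np.savez(f'pics/{name}.npz',K=d['intrinsics'],V=d['view']); return d
def px2w(name,u,v,z):
    d=np.load(f'pics/{name}.npz');K,V=d['K'],d['V'];R,t=V[:3,:3],V[:3,3]
    r=R.T@np.linalg.inv(K)@np.array([u,v,1.]);c=-R.T@t
    return c+r*(z-c[2])/r[2]
def w2px(name,p):
    d=np.load(f'pics/{name}.npz');q=d['K']@(d['V']@np.append(p,1))[:3];return q[:2]/q[2]
E
python3 - <<'E'
from h import *
shot('top','top0');shot('scene','scene0')
o=get_obs();print(o['time_s'],o['orientation'],o['position'])
for n in('top0','scene0'):
    d=np.load(f'pics/{n}.npz');print(d['K'].round(1),d['V'].round(3))
E
```

```text
0.1 [ 9.88638727e-01  1.50309921e-01 -9.13477604e-05 -6.21955293e-04] [ 0.18563404 -0.59636642  0.24764341]
[[364.5   0.  249.1]
 [  0.  364.5 191.4]
 [  0.    0.    1. ]] [[ 0.023 -0.999  0.033 -0.005]
 [-0.987 -0.028 -0.155  0.555]
 [ 0.156 -0.029 -0.987  1.271]
 [ 0.     0.     0.     1.   ]]
[[448.4   0.  261.9]
 [  0.  448.4 187.6]
 [  0.    0.    1. ]] [[-0.685 -0.729  0.005  0.395]
 [-0.518  0.483 -0.706  0.311]
 [ 0.512 -0.486 -0.708  1.281]
 [ 0.     0.     0.     1.   ]]
```

View pics/top0.png

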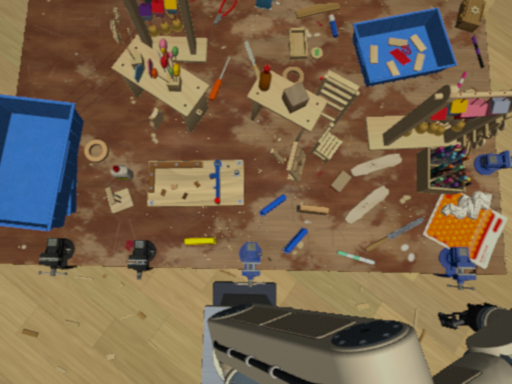

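View pics/scene0.png

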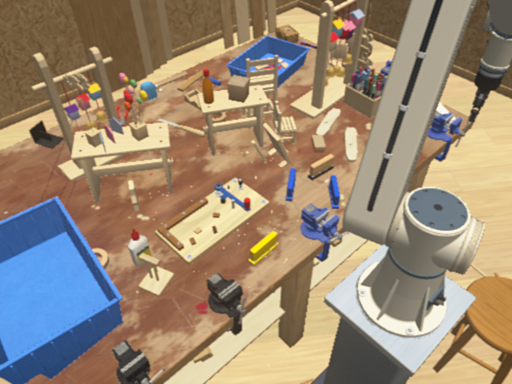

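Top view: the jig spans about (148–244, 160–207), with the knob at (217,200), the scraper at (313,210) and decoys in blue and yellow. I'll zoom in.

Run:
```python
from h import *
i=cv2.imread('pics/top0.png')[150:225,140:340]
cv2.imwrite('pics/c1.png',cv2.resize(i,None,fx=4,fy=4,interpolation=cv2.INTER_CUBIC))
for p,z in [((148,160),.02),((243,160),.02),((244,206),.02),((149,207),.02),((217,200),.09),((299,207),.06),((328,211),.06)]: print(p,px2w('top0',*p,z).round(3))
```

```text
(148, 160) [0.666 0.384 0.02 ]
(243, 160) [0.677 0.034 0.02 ]
(244, 206) [0.505 0.026 0.02 ]
(149, 207) [0.492 0.369 0.02 ]
(217, 200) [0.515 0.121 0.09 ]
(299, 207) [ 0.502 -0.169  0.06 ]
(328, 211) [ 0.49  -0.273  0.06 ]
```

View pics/c1.png

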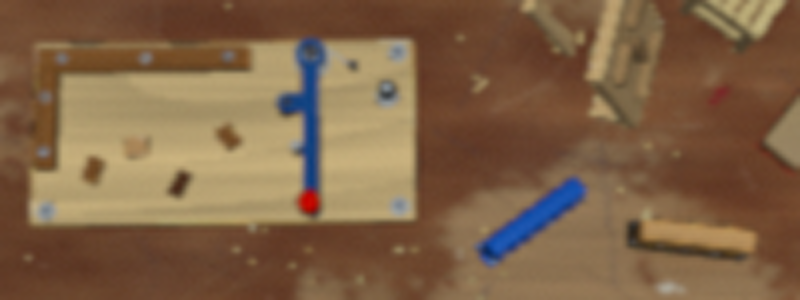

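```bash
cat >> h.py <<'E'
def q(psi): return [float(np.cos(psi/2)),float(np.sin(psi/2)),0.,0.]
E
python3 - <<'E'
from h import *
for psi in (np.pi/2,-np.pi/2):
    for p in ([.5,-.22,.3],[.5,.2,.3],[.45,.12,.1]):
        j=kinematics.solve_ik(p,q(psi));print(psi,None if j is None else np.round(j,2))
from h import *
J=[((34,42),(105,150)),((414,40),(105,-200)),((415,220),(-65,-200)),((30,224),(-65,150))]
W=np.array([px2w('top0',139.6+u/4,149.6+v/4,.02)[:2] for (u,v),_ in J]);A=np.array([b for _,b in J])/1e3
H=(A-A.mean(0)).T@(W-W.mean(0));th=np.arctan2(H[0,1]-H[1,0],H[0,0]+H[1,1])
R=np.array([[np.cos(th),-np.sin(th)],[np.sin(th),np.cos(th)]]);t=W.mean(0)-R@A.mean(0);print(th,t,(W-(A@R.T+t)).round(4).tolist())
k=px2w('top0',139.6+310/4,149.6+203/4,.095)[:2];print('knob jig',R.T@(k-t))
for c in [(93,170),(137,148),(180,184),(228,137)]: print((R.T@(px2w('top0',139.6+c[0]/4,149.6+c[1]/4,.029)[:2]-t)).round(3))
bot.reach([.47,-.22,.30],q(np.pi/2-.115)); shot('wrist','w1'); print(get_obs()['time_s'],get_obs()['joint_pos'])
E
```

```text
1.5707963267948966 [-0.42  0.18  1.74 -0.    1.22 -0.42]
1.5707963267948966 [ 0.38  0.17  1.76 -0.    1.21  0.38]
1.5707963267948966 [ 0.26  0.32  2.09 -0.    0.73  0.26]
-1.5707963267948966 [-0.42  0.18  1.74 -0.    1.22  2.72]
-1.5707963267948966 [ 0.38  0.17  1.76 -0.    1.21 -2.76]
-1.5707963267948966 [ 0.26  0.32  2.09 -0.    0.73 -2.88]
0.037463927768116585 [0.56639281 0.22960618] [[-0.0006, 0.0002], [-0.0007, -0.0002], [0.0007, 0.0009], [0.0006, -0.001]]
knob jig [-0.0576704  -0.10756805]
[-0.017  0.092]
[0.003 0.053]
[-0.03   0.013]
[ 0.012 -0.03 ]
1.8833 [-4.42136468e-01  1.38246555e-01  1.79765872e+00 -2.25458336e-04
  1.20589001e+00 -3.25552898e-01]
```

View pics/w1.png

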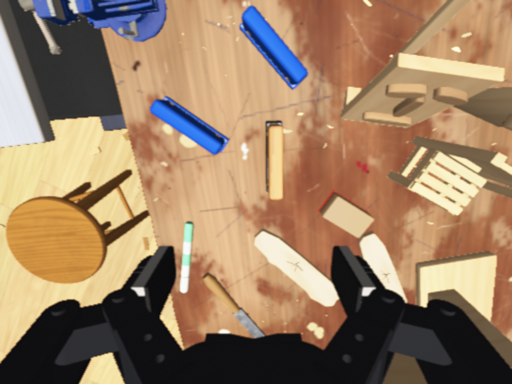

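The wrist view shows the scraper's grip top from about (274,126) to (277,199), with no decoy near enough to hinder the fingers. Localising it, then gripping.

Run:
```python
from h import *
g=cv2.imread('pics/w1.png')[110:215,250:300]
hsv=cv2.cvtColor(g,cv2.COLOR_BGR2HSV);m=cv2.inRange(hsv,(8,60,170),(28,200,255))
n,l,s,c=cv2.connectedComponentsWithStats(m);k=1+np.argmax(s[1:,4]);print(s[k])
r=cv2.boxPoints(cv2.minAreaRect(np.argwhere(l==k)[:,::-1].astype(np.float32)))+[250,110]
P=np.array([px2w('w1',*x,.061)[:2] for x in r]);print(P.round(3).tolist(),P.mean(0),[np.linalg.norm(P[i]-P[i-1]).round(4) for i in range(4)])
e=[(P[i]-P[i-1]) for i in range(4)];e=max(e,key=np.linalg.norm);print(np.arctan2(e[1],e[0]))
# top-cam check
for p in((640,222),(754,232),(640,250),(755,256)):print(px2w('top0',139.6+p[0]/4,149.6+p[1]/4,.061))
```

```text
[   0    0   50  105 4414]
[[0.474, -0.149], [0.537, -0.156], [0.528, -0.3], [0.457, -0.292]] [ 0.49888976 -0.22423551] [np.float64(0.1445), np.float64(0.0629), np.float64(0.1447), np.float64(0.0712)]
-1.6331989121957071
[ 0.50832068 -0.17103694  0.061     ]
[ 0.50214329 -0.27296138  0.061     ]
[ 0.48335637 -0.17108042  0.061     ]
[ 0.48074336 -0.2736296   0.061     ]
```

Run:
```python
from h import *
P=np.array([px2w('w1',*x,.061)[:2] for x in((267.5,125),(282,125),(269.5,199),(284,198.5))])
c=P.mean(0);d=(P[0]+P[1]-P[2]-P[3])/2;psi=np.arctan2(d[1],d[0]);print(P.round(3).tolist(),c,np.linalg.norm(d),psi)
psi=psi%np.pi
bot.reach([*c,.13],q(psi)); shot('wrist','w2'); print(get_obs()['time_s'])
g=np.load('pics/w2.npz')
```

```text
[[0.495, -0.17], [0.513, -0.172], [0.487, -0.272], [0.508, -0.274]] [ 0.50086237 -0.22205133] 0.10239451283670573 1.5078629897816842
2.6583
```

View pics/w2.png

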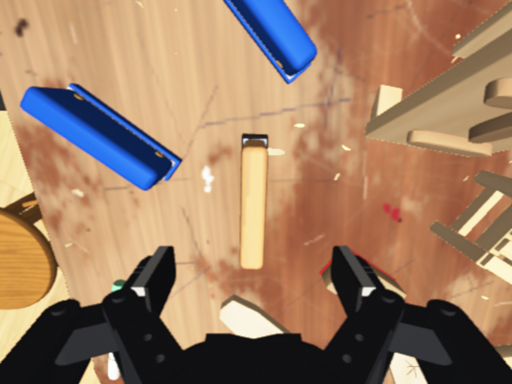

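Run:
```python
from h import *
P=np.array([px2w('w2',*x,.061)[:2] for x in((242,147),(268,148),(239,268.5),(263.5,269.5))])
c=P.mean(0);d=(P[0]+P[1]-P[2]-P[3])/2;psi=np.arctan2(d[1],d[0]);print(P.round(3).tolist(),c,np.linalg.norm(d),psi)
bot.servo_line([*c,.09],q(psi)); bot.servo_line([*c,.045],velocity=.1)
hand.move_gripper(0.0,60); o=get_obs(); print(o['time_s'],o['gripper_width'],o['grip_force'],o['wrist_force'],o['position'])
bot.servo_line([*c,.13],velocity=.12)
d=shot('scene','s1');o=get_obs(); print(o['time_s'],o['gripper_width'],o['grip_force'],o['wrist_force'])
np.save('grip.npy',[*c,psi])
i=cv2.imread('pics/s1.png')[100:320,120:420];cv2.imwrite('pics/s1c.png',cv2.resize(i,None,fx=2.5,fy=2.5))
```

```text
[[0.497, -0.171], [0.515, -0.173], [0.486, -0.272], [0.507, -0.275]] [ 0.50126918 -0.22286592] 0.10165195086810153 1.4786396762070895
4.2917 0.019442488940965737 59.47696030139923 [-1.40580409  0.44037402  4.95496647] [ 0.50144437 -0.22295346  0.04534602]
5.2 0.019225667213455894 58.67483675479889 [ 0.36778946 -0.35115521 -1.51198161]
```

View pics/s1c.png

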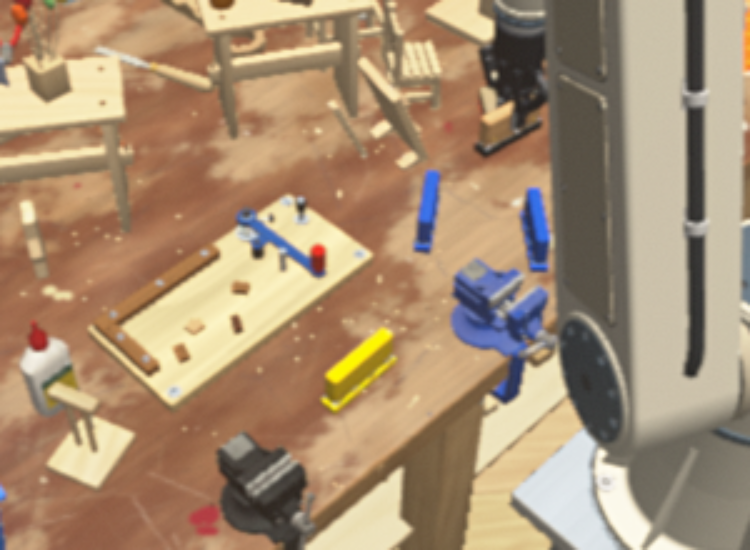

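The scraper is lifted and level, and the four chips lie on the bed. Now the sweeps.

```bash
cat >> h.py <<'E'
TH=.0375; T=np.array([.5664,.2296]); RJ=np.array([[np.cos(TH),-np.sin(TH)],[np.sin(TH),np.cos(TH)]])
def jig(x,y,z): return [*(RJ@np.array([x,y])+T),z]
E
cat > sweep.py <<'E'
from h import *
def sweep(y,x0=.058,x1=-.088,z=.0665):
    bot.servo_line(jig(x0,y,.10),velocity=.25); bot.servo_line(jig(x0,y,z),velocity=.08)
    f=get_obs()['wrist_force']; bot.servo_line(jig(x1,y,z),velocity=.12)
    o=get_obs(); print(y,o['time_s'],f.round(1),o['wrist_force'].round(1),o['gripper_width']); bot.servo_line(jig(x1,y,.12),velocity=.25)
E
python3 - <<'E'
from sweep import *
p=get_obs()['position']; bot.servo_line([p[0],p[1],.2],velocity=.2)
bot.servo_line(jig(.058,-.012,.2),q(np.pi/2+TH),velocity=.3)
sweep(-.012)
bot.servo_line(jig(.058,.0,.12),velocity=.3); sweep(.062)
bot.servo_line(jig(-.13,.06,.2),velocity=.25)
bot.servo_line([.45,-.1,.2],velocity=.3)
shot('top','t2')
i=cv2.imread('pics/t2.png')[150:250,130:330];cv2.imwrite('pics/t2c.png',cv2.resize(i,None,fx=4,fy=4,interpolation=cv2.INTER_CUBIC)); print(get_obs()['time_s'])
E
```

```text
-0.012 9.8667 [-0.   0.  -1.6] [-0.7 -0.3 -1.3] 0.019605737653086854
0.062 13.2167 [-0.1  0.1 -0.8] [-0.5 -0.7 -1.9] 0.019382498652538643
15.575
```

View pics/t2c.png

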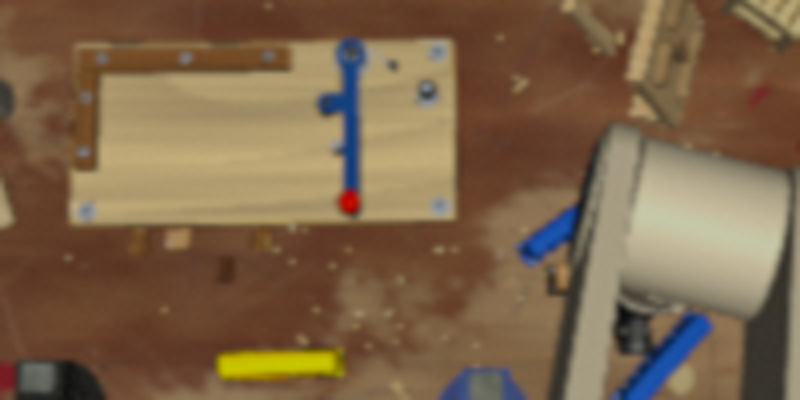

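All four chips lie on the bench in front of the jig, at about (140,240), (178,237), (263,238) and (227,268) in the crop, and the bed is clear. Next: stand the scraper where it was, then take the knob.

Run:
```python
from h import *
x,y,psi=np.load('grip.npy')
bot.servo_line([x,y,.12],q(psi),velocity=.2); bot.servo_line([x,y,.0455],velocity=.08)
print(get_obs()['wrist_force'].round(1)); hand.move_gripper(.05); bot.dwell(.2)
bot.servo_line([x,y,.2],velocity=.15); shot('wrist','w3')
pk=.42
bot.reach(jig(-.055,-.106,.2),q(pk)); bot.servo_line(jig(-.055,-.106,.14),velocity=.2); o=get_obs();print(o['time_s'],o['gripper_width'],o['joint_pos'].round(2))
shot('wrist','w4');shot('top','t4')
print(w2px('w4',jig(-.055,-.106,.095)))
a=cv2.imread('pics/w3.png');b=cv2.imread('pics/w4.png');cv2.imwrite('pics/w34.png',cv2.resize(np.hstack([a,b]),(800,300)))
```

```text
[ 0.1 -0.2 -2. ]
21.375 0.04977945288986095 [ 0.23  0.34  1.93 -0.    0.87  1.38]
[251.91448717 226.28125139]
```

View pics/w34.png

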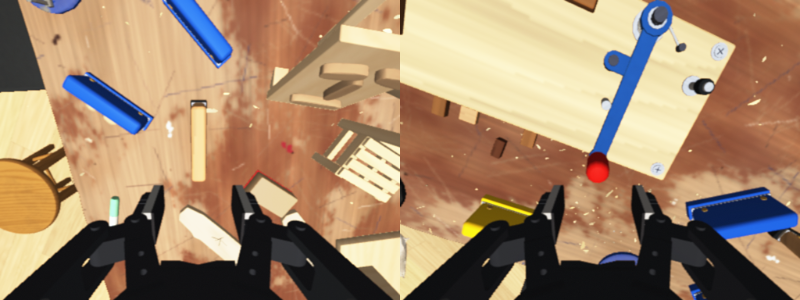

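The scraper stands upright where it was. The knob is at about (598,165) in the right panel, close to the prediction. I'll check it numerically, then grip.

Run:
```python
from h import *
from scipy.optimize import minimize
g=cv2.cvtColor(cv2.imread('pics/w4.png'),cv2.COLOR_BGR2HSV);m=cv2.inRange(g,(0,150,80),(8,255,255))|cv2.inRange(g,(172,150,80),(180,255,255))
n,l,s,c=cv2.connectedComponentsWithStats(m);k=1+np.argmax(s[1:,4]);b=s[k];print(b)
a=np.linspace(0,6.28,60)
def box(x,y):
    p=np.array([w2px('w4',[x+.011*np.cos(t),y+.011*np.sin(t),z]) for t in a for z in(.052,.095)]);return np.r_[p.min(0),p.max(0)]
t=np.array([b[0],b[1],b[0]+b[2],b[1]+b[3]]);k0=jig(-.055,-.106,0)[:2];print(t,box(*k0))
r=minimize(lambda v:((box(*v)-t)**2).sum(),k0,method='Nelder-Mead',options=dict(xatol=1e-4));kn=r.x;print(kn,kn-k0,r.fun)
z=.075
bot.servo_line([*kn,z],velocity=.1);hand.move_gripper(0,90);bot.dwell(.2)
o=get_obs();print(o['time_s'],o['gripper_width'],o['grip_force'],o['wrist_force'].round(1),o['position'])
np.save('kn.npy',kn)
```

```text
[237 195  32  40 942]
[237 195 269 235] [236.02350974 191.74978505 267.81255778 240.46956351]
[0.51671681 0.12137445] [ 0.00130407 -0.00023805] 36.96623656272635
22.8583 0.01934836557866663 87.65603614425345 [-2.4  3.3  5.1] [0.51706757 0.12190737 0.07588254]
```

Run:
```python
from h import *
pv=np.array(jig(.085,-.106,0)[:2])+np.load('kn.npy')-np.array(jig(-.055,-.106,0)[:2])
z=.075
def at(th): 
    d=RJ@np.array([-np.cos(th),-np.sin(th)])*.14; return [*(pv+d),z]
def rep(th):
    o=get_obs();f=o['wrist_force'][:2];p=np.array(o['position'][:2])-pv;u=RJ@np.array([np.sin(th),-np.cos(th)]);r=RJ@np.array([-np.cos(th),-np.sin(th)])
    e=RJ.T@p;print(round(th,3),'t',round(o['time_s'],1),'tan',(f@u).round(1),'rad',(f@r).round(1),'fz',o['wrist_force'][2].round(1),'ang',np.arctan2(-e[1],-e[0]).round(3),'r',np.linalg.norm(e).round(4),'w',o['gripper_width'].round(4));return f@u
for th in np.arange(.08,.881,.08):
    bot.servo_line(at(th),velocity=.1); f=rep(th)
    if abs(f)>25: break
shot('top','t5')
```

```text
Traceback (most recent call last):
AttributeError: 'float' object has no attribute 'round'
```

```bash
cat > arc.py <<'E'
from h import *
pv=np.array(jig(.085,-.106,0)[:2])+np.load('kn.npy')-np.array(jig(-.055,-.106,0)[:2])
z=.075
def at(th): 
    d=RJ@np.array([-np.cos(th),-np.sin(th)])*.14; return [*(pv+d),z]
def rep(th):
    o=get_obs();f=o['wrist_force'];p=np.array(o['position'][:2])-pv;u=RJ@np.array([np.sin(th),-np.cos(th)]);r=RJ@np.array([-np.cos(th),-np.sin(th)])
    e=RJ.T@p;print(np.round([th,o['time_s'],f[:2]@u,f[:2]@r,f[2],np.arctan2(-e[1],-e[0]),np.linalg.norm(e),o['gripper_width']],4).tolist(),flush=True);return float(f[:2]@u)
E
python3 - <<'E'
from arc import *
print('th t tan rad fz ang r w'); rep(.08)
for th in np.arange(.16,.881,.08):
    bot.servo_line(at(th),velocity=.1); f=rep(th)
    if abs(f)>25: break
E
```

```text
th t tan rad fz ang r w
[0.08, 23.1167, -3.2274, 1.5493, 6.2412, 0.0788, 0.1396, 0.0194]
[0.16, 23.375, -4.4118, 1.277, 5.7693, 0.1589, 0.1395, 0.0196]
[0.24, 23.6333, -4.3595, 0.7658, 6.1518, 0.2388, 0.1394, 0.0197]
[0.32, 23.8917, -4.9758, -0.4018, 5.7798, 0.3185, 0.1393, 0.0196]
[0.4, 24.15, -6.4669, -0.5708, 6.3725, 0.3985, 0.1393, 0.0194]
[0.48, 24.4083, -5.4593, -0.9607, 7.3192, 0.4782, 0.1393, 0.0193]
[0.56, 24.6667, -6.9895, -1.2791, 7.8569, 0.5577, 0.1392, 0.0195]
[0.64, 24.925, -7.1465, -2.6937, 7.9589, 0.6375, 0.1392, 0.0192]
[0.72, 25.1833, -8.4622, -3.2718, 8.2014, 0.7165, 0.1391, 0.0194]
[0.8, 25.4417, -7.4081, -4.1344, 9.5137, 0.7959, 0.1391, 0.0192]
[0.88, 25.7, -8.6123, -4.57, 8.7382, 0.8747, 0.1391, 0.0193]
```

Very smooth, with the spring force as expected. Now in small increments until the stop takes load.

Run:
```python
from arc import *
for th in np.arange(.89,.99,.01):
    bot.servo_line(at(th),velocity=.03); bot.dwell(.15); f=rep(th)
    if abs(f)>22: break
bot.dwell(.5);rep(th)
a=shot('top','t6');b=shot('scene','s6')
i=cv2.imread('pics/t6.png')[150:250,130:330];j=cv2.imread('pics/s6.png')[120:320,120:420]
cv2.imwrite('pics/f6.png',np.vstack([cv2.resize(i,(600,300)),cv2.resize(j,(600,300))][::1])[:600])
```

```text
[0.89, 26.1, -8.4611, -4.2173, 9.4825, 0.8815, 0.1391, 0.0196]
[0.9, 26.5, -8.2825, -4.3878, 10.262, 0.8911, 0.1391, 0.0192]
[0.91, 26.9, -8.3707, -4.2313, 9.0487, 0.9012, 0.139, 0.0196]
[0.92, 27.3, -12.3631, -6.6697, 11.5056, 0.904, 0.1391, 0.0196]
[0.93, 27.7, -17.5752, -6.179, 13.1852, 0.9064, 0.1392, 0.0193]
[0.94, 28.1, -21.7084, -8.4638, 17.9304, 0.9093, 0.1392, 0.0197]
[0.95, 28.5, -27.0169, -9.5866, 20.0129, 0.9113, 0.1392, 0.0195]
[0.95, 29.0, -26.6172, -9.736, 19.5194, 0.9114, 0.1392, 0.0196]
```

View pics/f6.png

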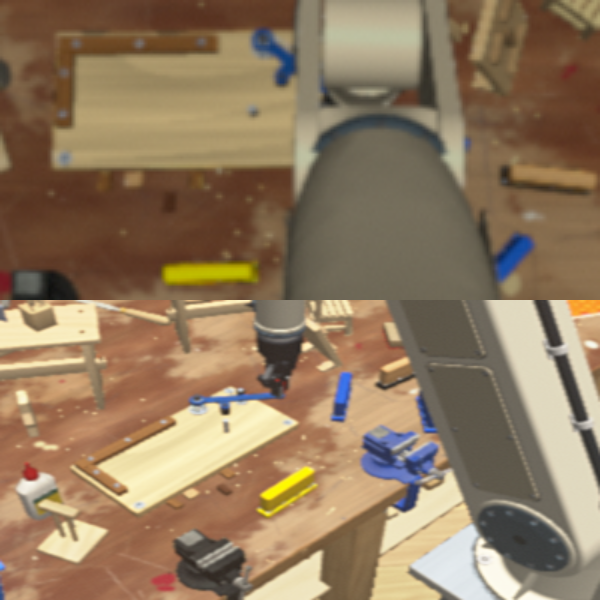

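The arm is on the stop: the force rises sharply past 0.905 rad. The bed is clear, the chips are on the bench and the scraper is upright on the right. I'll ease the push slightly, then hand in.

Run:
```python
from arc import *
bot.servo_line(at(.938),velocity=.03); bot.dwell(.3); rep(.938)
print(hand_in())
```

```text
[0.938, 29.65, -20.91, -7.7628, 16.4786, 0.9082, 0.1392, 0.0195]
the job is handed in; nothing more can be done
None
```

The job is handed in at about 30 s: all four chips were swept onto the bench with the scraper, the scraper stands upright off the jig where it started, and the press arm is held by the knob on its open stop with a push of about 21 N.

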